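# Free the seized guide catch of the paper punch

### The job

The rusty turn catch on the paper punch has seized and bars the side guide. Take its wing grip and work it gently back and forth in small arcs, never wringing it hard or the thin stem shears, until it breaks free, then turn it counter-clockwise until its tongue lies clear of the guide's track. Then slide the guide along its rail fully home against the end stop and let go, without disturbing the other things on the table.

Things in the scene. Friction and masses are not known exactly. Their poses are not given: they have to be found in the camera images.
- punch: bed of the paper punch, fixed grey slab 260 (x) x 380 (y) x 50 mm high; origin at the centre of its underside. x points to the rear, where the white punch head stands (x 65 to 125 mm, up to 120 mm above the table); y points along the guide's rail towards the end stop, a dark block at y 81 to 93. The catch's upright axis is at x -75, y 0; the rail at x -7.
- wing_grip (a point): centre of the rust-brown wing grip of the turn catch, an upright bar 46 mm long (its x), 12 mm thick (its y), 30 mm high, centre 97 mm above the table, on the catch's upright axis. Grip it across its thickness from above. Its x axis points the way the tongue does. Nothing else is within 45 mm of it at that height.
- tongue_tip (a point): tip of the dark steel tongue, a flat bar 12 mm wide and 6 mm thick turned by the stem, 74 mm from the catch's axis and 59 mm above the table
- catch (a joint): angle of stem and tongue, rad, counter-clockwise from above; near 0 the tongue lies across the rail; clear of it from 0.9, end stop 1.3. Seized: turns stiffly (0.09 N m) through an arc of 0.05 to 0.4 rad to each side, then comes up hard; ends differ each time. Coming up to one end, then the other, widens the arc; after 2 or 3 times to and fro it passes the counter-clockwise end and turns freely.
- wing (a joint): twist of the wing grip relative to the springy stem, rad, positive counter-clockwise from above: 3 N m per rad, so it tells the torque put in. Stiff turning shows as 0.03; coming up to an end of the arc as 0.07 (0.2 N m) or more. The stem shears at 0.16 (0.48 N m) either way.
- guide_grip (a point): centre of the guide's grip, a yellow upright fin 32 mm long (punch x), 12 mm thick (punch y) and 42 mm high, centre 95 mm above the table, its top at 112 mm; it stands on a blue carriage 28 x 40 mm whose top is 71 mm above the table. Its axes are parallel to the punch's. Gripped across its thickness from above.
- guide (a joint): travel of the guide along the punch's y, m; starts between 0 and 0.02, is stopped by the tongue at about 0.06 while the catch is closed, and is fully home against the end stop at 0.146; slides with 1.5 N of friction
- tape_roll_mid (a point): bystander: clear roll of tape, 52 mm across, 20 mm high, lying on the punch bed; centre
- staple_box_mid (a point): bystander: red box of staples 32 x 48 x 20 mm on the punch bed; centre
- oil_can_mid (a point): bystander: yellow spray can with red cap, 52 mm across, 170 mm high; centre
- driver_mid (a point): bystander: screwdriver with orange handle lying on the table; near its middle
- pen_cup_mid (a point): bystander: grey cup 76 mm across, 95 mm high; centre
- stapler_mid (a point): bystander: blue and black stapler 140 x 36 x 45 mm; centre

How it is judged (in metres and radians):
On the way, in this order (a step that is already met when the one before it is completed fails the run):
1. the catch is broken free and turned until its tongue is clear of the track (value of joint catch above 0.85 rad and value of joint guide below 0.07 m), for 0.1 s.
2. the guide is fully home against its end stop (value of joint guide above 0.141 m), for 0.2 s.
At the end, for the whole second after the job is handed in: the catch stands open (more than 0.80 rad), the guide is home within 5 mm of its end stop and at rest (value of joint catch above 0.8 rad and value of joint guide above 0.141 m and velocity of joint guide below 0.01 m/s); the robot touches nothing.
It fails at once if the stem is sheared: twisted more than 0.16 rad counter-clockwise (value of joint wing above 0.16 rad).
It fails at once if the stem is sheared: twisted more than 0.16 rad clockwise (value of joint wing below -0.16 rad).
It fails at once if a bystander is moved more than 30 mm (distance of any of tape_roll_mid, staple_box_mid, oil_can_mid, driver_mid, pen_cup_mid, stapler_mid from where it was at the start of the episode above 0.03 m).
It also fails if it takes over 59 s, if anything falls off the work surface, if the arm or the gripper's body presses on something with over 40 N, if the wrist force passes 120 N, or if a joint passes its speed limit or range.

### The arm

A 6-joint arm with a two-finger parallel gripper is mounted at the origin on the work surface. World frame = base frame: x ahead of the robot, y to its left, z up, the work surface at z = 0. Lengths are in mm, angles in rad, forces in N, time in s.
With the tool pointing down it reaches from about 350 to 775 mm from the base axis. Payload 7.3 kg.
Tool frame: the origin (TCP) lies between the finger pads; the fingertips stand 25 mm ahead of it and the grasp point (between the pads) lies 6 mm ahead of it; z points along the fingers, y is the line along which they close (so a half turn about z gives the same grasp; the last joint's range is limited). The gripper opens to 92 mm and grips with 3 to 60 N. Pads are 19 mm wide; open, the fingers measure 130 mm over their backs; the gripper's body (75 mm by 190 mm) begins 47 mm behind the grasp point.
Start: joints at [1.057, 0.342, 1.524, -0, 1.275, -0.146], TCP at [188.757, 489.912, 251.741] pointing down, gripper open.
Joint ranges: [-2.53, 2.53], [-0.77, 2.02], [0.04, 2.7], [-1, 4.14], [0.28, 2.66], [-3.11, 3.11]. Speed limits (rad/s): [2.57, 2.57, 3.14, 3.14, 3.14, 3.14].

### API

Orientations are given as [roll, pitch, yaw] about the fixed x, y, z axes, in that order (R = Rz(yaw) Ry(pitch) Rx(roll)).
In Python, from plant import bot gives the robot as it stands.
- The arm moves only by the tool play_rows, never from a script. Its argument "commands" is a list of rows, each an object of numbers: "x", "y", "z": the shift along the tool's x, y, z in m; "twist": the turn about the tool's z in degrees. In form: [{"x": .., "y": .., "z": .., "twist": ..}, ...]. A call has exactly 8 rows; each row is the pose to reach, as a shift and turn from the pose commanded when the call began, along the tool's axes at that moment; what a row does not reach only later rows make up. A row lasts 1/10 s, in which the tool goes at most 50 mm and 8.59 degrees, less where a joint would pass 70% of its speed; a pose out of reach is approached as far as the arm can. A call with a gripper value outside its range is refused whole. "jaw" is the closure, from 0 (fully open) to 1 (shut), set as the call begins (left out, the last holds). The fingers move at their own pace and stop on an object; the grip force is fixed at half the most. Time passes only in rows, so rows that repeat a pose let the fingers close, or fill a call up. It gives the time, the measured TCP pose, the force, the opening and the grip force at its end, in the units of the state.
- bot.get_obs(): the state, without advancing time (a new reading comes with each control period).
- bot.capture(name): name is "scene" or "side" or "wrist"; returns a dict with "pixels" (420x560x3 uint8, red, green, blue), "fx", "fy", "cx", "cy" (pixels), "eye" and "rotation" of the camera in the world. Camera axes: x right, y down, z forward; pixel columns grow to the right and rows downward; lengths in mm; the calibration is good to about 2 mm. A picture is of the moment at which its call begins. There is no depth.
- bot.close_job(): hands the job in; it is judged then, once.
The state is a dict: "time": time; "joint_positions": joint angles; "dq": joint speeds; "tau": joint torques, N m; "tool_pos": TCP position; "tcp_rot": TCP orientation; "contact_force": force on the tool from outside, world axes, zero at the start; "moment": the same for the moment, N m; "grip_width": finger opening in mm; "finger_force": force on a finger pad.
Only numpy, scipy, OpenCV 4.12 (cv2) and the standard library are available. Lean on these libraries where they do the work, as an engineer would, in place of code of your own. Each camera call takes 0.05 s, during which the arm holds its last target. There are 200 camera calls.

## Working session

There is one attempt and no reset: what is moved stays moved. The work goes in short steps, Python scripts to look and compute and a tool call to move; the robot and the scene stay as the last step left them, time stands still between calls to the robot, and variables do not carry over. Pictures are saved under pics/ and viewed, at most 10 in all, crops included, and the job is handed in when it is done.

Besides the shell and the picture viewer there is one more tool, called after "Call:" in YAML: its name, and indented under it one key for each argument. play_rows: Moves the arm, as the interface text tells. Its arguments: {"type":"object","properties":{"commands":{"type":"array"},"jaw":{"type":"number"}},"required":["commands"]}

```bash
mkdir -p pics
python3 - <<'E'
from plant import bot
import cv2,pickle
o=bot.get_obs();print(o)
for n in("scene","side"):
    c=bot.capture(n);cv2.imwrite(f"pics/{n}0.png",c["pixels"][:,:,::-1]);pickle.dump(c,open(n+"0.pkl","wb"));print(n,c["fx"],c["cx"],c["cy"],c["eye"],c["rotation"])
E
```

```text
{'time': 0.0, 'joint_positions': array([ 1.05700492e+00,  3.42709161e-01,  1.52500839e+00, -1.55403597e-05,
        1.27537785e+00, -1.45984335e-01]), 'dq': array([ 0.00044756, -0.00101362,  0.00126058, -0.00084674,  0.00074546,
        0.00097877]), 'tau': array([-1.88103637e-03, -4.31244206e+01, -2.44224072e+01,  7.14351330e-02,
        5.60650940e-02, -1.35426849e-04]), 'tool_pos': array([188.57085937, 489.57906094, 251.05497634]), 'tcp_rot': array([-3.14010373e+00, -2.03896433e-04,  2.77378996e+00]), 'contact_force': array([-0.14758826,  0.2939898 , -0.20713067]), 'moment': array([0.03722018, 0.02409788, 0.02519364]), 'finger_force': 0.0, 'grip_width': 91.70305473004387}
scene 493.1698345428231 278.2716963549377 206.65397645110204 [1179.23786132  454.87431851 1014.62978877] [-2.44355153 -0.01483081  2.1951243 ]
side 513.5272083662737 275.91879571382816 204.90394713207797 [ 458.48213311 1121.18027011  862.8539585 ] [-2.1810999   0.01720705 -3.07489233]
```

View pics/scene0.png

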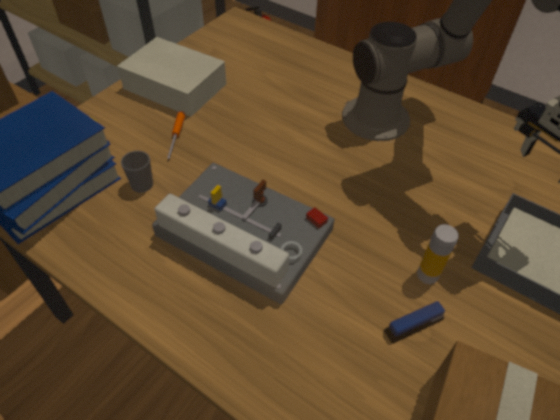

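View pics/side0.png

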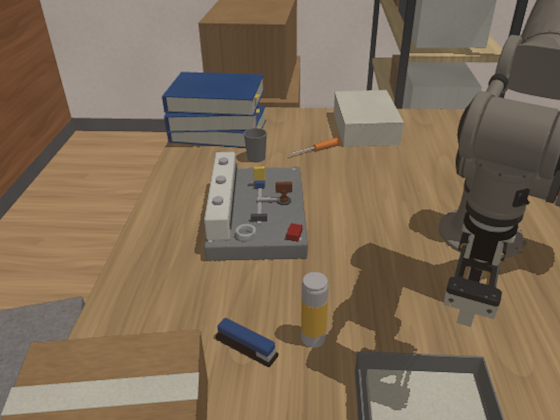

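```bash
cat > h.py <<'E'
import numpy as np,cv2,pickle
from scipy.spatial.transform import Rotation as Ro
def load(n): return pickle.load(open(n+".pkl","rb"))
def ray(c,p):
    R=Ro.from_euler("xyz",c["rotation"]).as_matrix() if np.ndim(c["rotation"])==1 else np.array(c["rotation"])
    d=R@np.array([(p[0]-c["cx"])/c["fx"],(p[1]-c["cy"])/c["fy"],1]);return np.array(c["eye"]),d/np.linalg.norm(d)
def onplane(c,p,z):
    e,d=ray(c,p);return e+d*(z-e[2])/d[2]
def tri(c1,p1,c2,p2):
    a,u=ray(c1,p1);b,v=ray(c2,p2)
    s=np.linalg.lstsq(np.c_[u,-v],b-a,rcond=None)[0]
    P,Q=a+s[0]*u,b+s[1]*v;return (P+Q)/2,np.linalg.norm(P-Q)
def blobs(img,lo,hi,roi,amin=8):
    h=cv2.cvtColor(img,cv2.COLOR_RGB2HSV);m=cv2.inRange(h,np.array(lo),np.array(hi))
    x0,y0,x1,y1=roi;k=np.zeros_like(m);k[y0:y1,x0:x1]=m[y0:y1,x0:x1]
    n,_,s,c=cv2.connectedComponentsWithStats(k)
    return [(s[i].tolist(),c[i].round(1).tolist()) for i in range(1,n) if s[i][4]>=amin]
E
python3 - <<'E'
from h import *
S,D=load("scene0"),load("side0")
for n,c,roi in(("scene",S,(140,150,345,305)),("side",D,(195,140,320,265))):
    im=c["pixels"]
    print(n,"yellow",blobs(im,(18,140,90),(35,255,255),roi)); print(" brown",blobs(im,(0,90,30),(14,255,140),roi)); print(" white",blobs(im,(0,0,150),(180,60,255),roi,200))
a=cv2.resize(S["pixels"][155:300,145:345],None,fx=4,fy=4,interpolation=2)[:,:,::-1];b=cv2.resize(D["pixels"][145:260,200:315],None,fx=5,fy=5,interpolation=2)[:,:,::-1]
cv2.imwrite("pics/a.png",a);cv2.imwrite("pics/b.png",b)
E
```

```text
scene yellow [([211, 185, 10, 17, 102], [215.9, 191.7])]
 brown [([254, 180, 12, 23, 184], [259.7, 191.4]), ([306, 206, 22, 22, 309], [316.5, 216.8])]
 white [([158, 196, 26, 22, 256], [170.1, 205.7]), ([179, 207, 79, 48, 1051], [219.1, 229.9]), ([253, 242, 33, 26, 412], [270.4, 255.2])]
side yellow [([254, 167, 11, 13, 130], [259.3, 173.0])]
 brown [([313, 144, 7, 7, 23], [315.7, 148.0]), ([276, 182, 16, 20, 221], [283.6, 189.4]), ([286, 223, 17, 18, 229], [293.7, 231.8])]
 white [([205, 152, 31, 68, 1261], [220.5, 187.1])]
```

View pics/a.png

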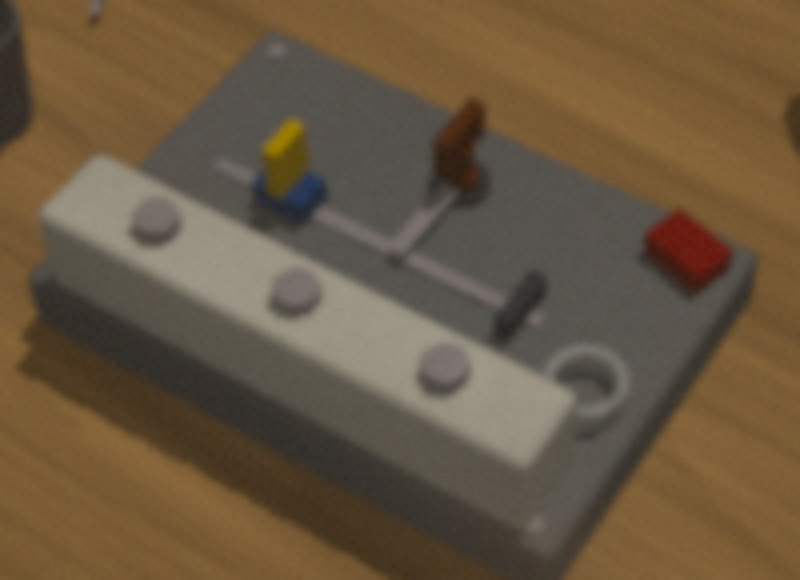

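View pics/b.png

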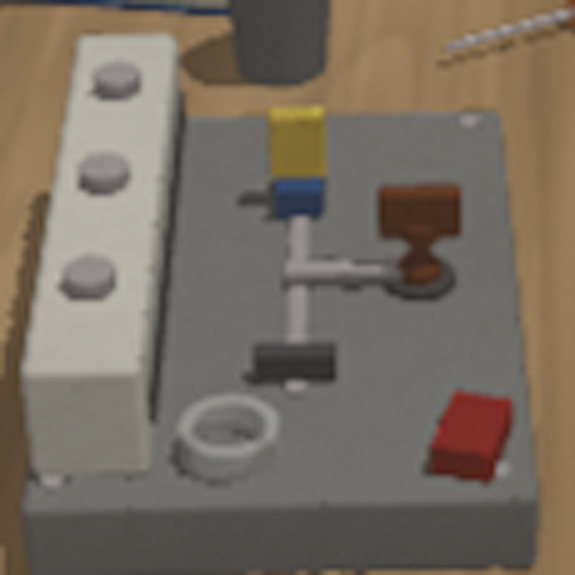

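Run:
```python
from h import *
S,D=load("scene0"),load("side0")
s=lambda x,y:(144.6+x/4,154.6+y/4)
d=lambda x,y:(199.6+x/5,144.6+y/5)
L={"k1":(s(155,218),d(117,78)),"k2":(s(295,290),d(104,172)),"k3":(s(443,365),d(90,275)),"scr1":(s(277,49),d(470,119)),"scr2":(s(536,524),d(50,480)),
"wing":(s(459,141),d(420,210)),"fin":((215.9,191.9),(259.5,172.9)),"stop":(s(521,302),d(294,361)),"tip":(s(396,252),d(288,271))}
P={}
for k,(a,b) in L.items(): P[k],g=tri(S,a,D,b);print(k,P[k].round(1),round(g,1))
v=P["k3"]-P["k1"];print("yaw from knobs",np.arctan2(v[1],v[0])-np.pi/2)
v=P["stop"]-P["fin"];print("fin-stop yaw",np.arctan2(v[1],v[0])-np.pi/2)
# bed screws on plane
for k in("scr1","scr2"): print(k,onplane(S,L[k][0],50).round(1),onplane(D,L[k][1],50).round(1))
print("wing97",onplane(S,L["wing"][0],97).round(1),onplane(D,L["wing"][1],97).round(1))
for c,p in((S,s(472,100)),(S,s(437,140)),(D,d(379,187)),(D,d(460,187))):print("wing top",onplane(c,p,112).round(1))
for c,p in((D,d(270,120)),(D,d(326,120))):print("fin top",onplane(c,p,112).round(1))
```

```text
k1 [ 706.7 -141.2  129.5] 1.1
k2 [698.7 -42.1 128.7] 1.5
k3 [690.4  56.9 129.1] 1.3
scr1 [ 508.1 -226.7   55.6] 0.9
scr2 [704.9 131.6  55. ] 0.9
wing [530.  -54.4  98.6] 2.7
fin [ 601.4 -135.6   95. ] 5.4
stop [590.2  37.7  64.4] 2.2
tip [602.3 -49.   61.6] 0.8
yaw from knobs 0.08240737207539972
fin-stop yaw 0.06468962276840973
scr1 [ 503.7 -231.1   50. ] [ 508.7 -235.2   50. ]
scr2 [702.  129.6  50. ] [706.6 126.   50. ]
wing97 [530.2 -54.2  97. ] [529.4 -59.   97. ]
wing top [508.6 -60.2 112. ]
wing top [548.2 -57.2 112. ]
wing top [551.6 -58.  112. ]
wing top [507.5 -59.7 112. ]
fin top [ 618.4 -126.3  112. ]
fin top [ 586.5 -127.5  112. ]
```

Call:
play_rows:
  commands:
    - {"x": -0.016, "y": -0.012, "z": 0, "twist": 4}
    - {"x": -0.044, "y": -0.033, "z": 0, "twist": 11}
    - {"x": -0.076, "y": -0.057, "z": 0, "twist": 19}
    - {"x": -0.108, "y": -0.081, "z": 0, "twist": 27}
    - {"x": -0.14, "y": -0.105, "z": 0, "twist": 35}
    - {"x": -0.172, "y": -0.129, "z": 0, "twist": 43}
    - {"x": -0.2, "y": -0.15, "z": 0, "twist": 50}
    - {"x": -0.22, "y": -0.165, "z": 0, "twist": 56}
  jaw: 0

```text
time: 0.9
tool_pos: [335.4, 255.0, 251.5]
tcp_rot: [-3.141, 0.0, 1.79]
contact_force: [-0.5, -0.1, 0.3]
grip_width: 91.7
finger_force: 0.0
```

Call:
play_rows:
  commands:
    - {"x": -0.02, "y": 0.007, "z": 0, "twist": 5}
    - {"x": -0.055, "y": 0.019, "z": 0, "twist": 12}
    - {"x": -0.095, "y": 0.033, "z": 0, "twist": 20}
    - {"x": -0.135, "y": 0.047, "z": 0.005, "twist": 28}
    - {"x": -0.175, "y": 0.061, "z": 0.015, "twist": 36}
    - {"x": -0.215, "y": 0.075, "z": 0.025, "twist": 44}
    - {"x": -0.245, "y": 0.085, "z": 0.035, "twist": 52}
    - {"x": -0.26, "y": 0.09, "z": 0.04, "twist": 58}

```text
time: 1.7
tool_pos: [481.3, 21.2, 210.4]
tcp_rot: [-3.141, 0.001, 0.776]
contact_force: [0.0, 0.8, 0.5]
grip_width: 92.1
finger_force: 0.0
```

Call:
play_rows:
  commands:
    - {"x": -0.001, "y": 0.006, "z": 0, "twist": 3}
    - {"x": -0.005, "y": 0.022, "z": 0, "twist": 10}
    - {"x": -0.01, "y": 0.042, "z": 0, "twist": 18}
    - {"x": -0.014, "y": 0.062, "z": 0.01, "twist": 26}
    - {"x": -0.018, "y": 0.08, "z": 0.02, "twist": 34}
    - {"x": -0.02, "y": 0.09, "z": 0.03, "twist": 40}
    - {"x": -0.02, "y": 0.09, "z": 0.035, "twist": 41}
    - {"x": -0.02, "y": 0.09, "z": 0.035, "twist": 41}

```text
time: 2.5
tool_pos: [529.2, -54.0, 175.7]
tcp_rot: [-3.141, 0.002, 0.07]
contact_force: [0.0, -0.1, -0.3]
grip_width: 91.9
finger_force: 0.0
```

Run:
```python
from plant import bot
import cv2,pickle
for n in ("wrist",):
    c=bot.capture(n);cv2.imwrite("pics/w1.png",c["pixels"][:,:,::-1]);pickle.dump(c,open("w1.pkl","wb"));print(c["eye"],c["rotation"],bot.get_obs()["tool_pos"])
```

```text
[610.75138527 -49.7799807  308.75560212] [ 2.83657267e+00  6.42890404e-04 -1.50034431e+00] [529.44359235 -53.7807326  176.40710771]
```

View pics/w1.png

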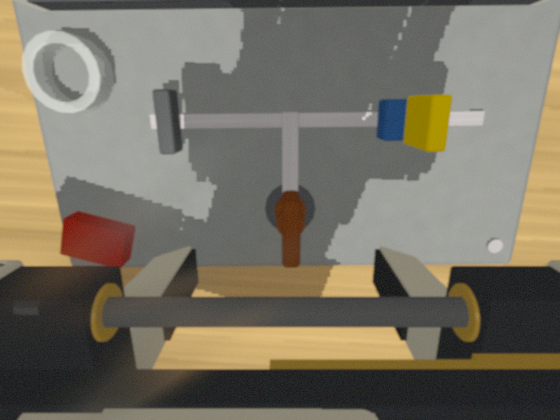

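Run:
```python
from h import *
W=load("w1");im=W["pixels"]
print(blobs(im,(0,150,30),(14,255,160),(250,170,340,280),50),blobs(im,(20,140,90),(35,255,255),(380,80,470,170),50))
h=cv2.cvtColor(im,cv2.COLOR_RGB2HSV);m=cv2.inRange(h,np.array((0,150,20)),np.array((14,255,200)))
for r in (225,235,245,255,262):
    x=np.where(m[r,250:340])[0]+250;print(r,x.min(),x.max(),onplane(W,(x.mean(),r),112).round(1))
print("wing near end",onplane(W,(291,267),112))
for p,z in(((290.5,112),62),((290.5,190),62),((409,96),112),((451,97),112),((447,151),112),((404,148),112),((155,121),50),((482,118),50),((496,246),50)):print(p,onplane(W,p,z).round(1))
```

```text
[([275, 192, 30, 75, 1466], [290.3, 225.8])] [([404, 95, 48, 57, 2285], [427.2, 121.6])]
225 277 303 [537.7 -58.2 112. ]
235 283 299 [531.  -58.8 112. ]
245 283 298 [524.2 -59.1 112. ]
255 283 298 [517.2 -60.  112. ]
262 283 298 [512.3 -60.2 112. ]
wing near end [508.69544122 -60.8128871  112.        ]
(290.5, 112) [604. -54.  62.]
(290.5, 190) [547.3 -58.3  62. ]
(409, 96) [ 618.5 -118.2  112. ]
(451, 97) [ 619.6 -141.6  112. ]
(447, 151) [ 590.  -145.8  112. ]
(404, 148) [ 589.9 -120.5  112. ]
(155, 121) [590.1  46.2  50. ]
(482, 118) [ 609.4 -196.8   50. ]
(496, 246) [ 508.1 -234.    50. ]
```

Run:
```python
from h import *
W=load("w1")
a,b=onplane(W,(197,249),151),onplane(W,(375,249),151);print(a,b,(a+b)/2,np.linalg.norm(a-b))
a,b=onplane(W,(157,365),151),onplane(W,(415,362),151);print(a,b,(a+b)/2)
```

```text
[535.72638949  -9.83189055 151.        ] [ 542.16877828 -100.74422743  151.        ] [538.94758389 -55.28805899 151.        ] 91.14031693115767
[460.79057005  13.79701158 151.        ] [ 473.46287357 -134.37470227  151.        ] [467.12672181 -60.28884534 151.        ]
```

Call:
play_rows:
  commands:
    - {"x": 0.001, "y": 0.002, "z": 0.005, "twist": -0.5}
    - {"x": 0.002, "y": 0.003, "z": 0.018, "twist": -0.5}
    - {"x": 0.002, "y": 0.003, "z": 0.034, "twist": -0.5}
    - {"x": 0.002, "y": 0.003, "z": 0.05, "twist": -0.5}
    - {"x": 0.002, "y": 0.003, "z": 0.064, "twist": -0.5}
    - {"x": 0.002, "y": 0.003, "z": 0.072, "twist": -0.5}
    - {"x": 0.002, "y": 0.003, "z": 0.073, "twist": -0.5}
    - {"x": 0.002, "y": 0.003, "z": 0.073, "twist": -0.5}

```text
time: 3.35
tool_pos: [532.3, -57.1, 103.7]
tcp_rot: [-3.141, -0.0, 0.078]
contact_force: [-0.1, 0.1, 0.9]
grip_width: 91.6
finger_force: 0.0
```

Call:
play_rows:
  commands:
    - {"x": 0, "y": 0, "z": 0, "twist": 0}
    - {"x": 0, "y": 0, "z": 0, "twist": 0}
    - {"x": 0, "y": 0, "z": 0, "twist": 0}
    - {"x": 0, "y": 0, "z": 0, "twist": 0}
    - {"x": 0, "y": 0, "z": 0, "twist": 0}
    - {"x": 0, "y": 0, "z": 0, "twist": 0}
    - {"x": 0, "y": 0, "z": 0, "twist": 0}
    - {"x": 0, "y": 0, "z": 0, "twist": 0}
  jaw: 1

```text
time: 4.15
tool_pos: [532.2, -57.1, 103.7]
tcp_rot: [-3.142, 0.0, 0.077]
contact_force: [0.6, -0.1, -0.1]
grip_width: 32.4
finger_force: 0.0
```

```bash
cat > o.py <<'E'
from plant import bot
import numpy as np
o=bot.get_obs()
for k in("time","tool_pos","tcp_rot","contact_force","moment","grip_width","finger_force"):print(k,np.round(o[k],3))
print("tau6",np.round(o["tau"][5],3),"q",np.round(o["joint_positions"],3))
E
python3 o.py
```

```text
time 4.15
tool_pos [532.176 -57.124 103.694]
tcp_rot [-3.142  0.     0.077]
contact_force [ 0.6   -0.125 -0.137]
moment [-0.036  0.159 -0.018]
grip_width 32.4
finger_force 0.0
tau6 0.0 q [-0.25   0.524  1.688  0.     0.93   1.243]
```

Call:
play_rows:
  commands:
    - {"x": 0, "y": 0, "z": 0, "twist": 0}
    - {"x": 0, "y": 0, "z": 0, "twist": 0}
    - {"x": 0, "y": 0, "z": 0, "twist": 0}
    - {"x": 0, "y": 0, "z": 0, "twist": 0}
    - {"x": 0, "y": 0, "z": 0, "twist": 0}
    - {"x": 0, "y": 0, "z": 0, "twist": 0}
    - {"x": 0, "y": 0, "z": 0, "twist": 0}
    - {"x": 0, "y": 0, "z": 0, "twist": 0}

```text
time: 4.95
tool_pos: [532.2, -57.3, 103.7]
tcp_rot: [3.141, -0.0, 0.077]
contact_force: [0.2, -3.3, -1.0]
grip_width: 18.6
finger_force: 30.0
```

```bash
python3 o.py
```

```text
time 4.95
tool_pos [532.215 -57.339 103.711]
tcp_rot [ 3.141 -0.     0.077]
contact_force [ 0.202 -3.278 -0.982]
moment [-0.598  0.192  0.018]
grip_width 18.597
finger_force 30.0
tau6 0.008 q [-0.25   0.524  1.688 -0.     0.929  1.243]
```

Call:
play_rows:
  commands:
    - {"x": 0, "y": 0, "z": 0, "twist": 0}
    - {"x": 0, "y": 0, "z": 0, "twist": 0}
    - {"x": 0, "y": 0, "z": 0, "twist": 0}
    - {"x": 0, "y": 0, "z": 0, "twist": 0}
    - {"x": 0, "y": 0, "z": -0.003, "twist": 0}
    - {"x": 0, "y": 0, "z": -0.007, "twist": 0}
    - {"x": 0, "y": 0, "z": -0.008, "twist": 0}
    - {"x": 0, "y": 0, "z": -0.008, "twist": 0}
  jaw: 0.6

```text
time: 5.75
tool_pos: [532.4, -57.2, 112.1]
tcp_rot: [3.141, -0.001, 0.077]
contact_force: [-0.6, -0.1, 0.6]
grip_width: 36.9
finger_force: 0.0
```

```bash
python3 - <<'E'
from plant import bot
import cv2,pickle
c=bot.capture("wrist");cv2.imwrite("pics/w2.png",c["pixels"][:,:,::-1]);pickle.dump(c,open("w2.pkl","wb"))
E
python3 o.py
```

```text
time 5.8
tool_pos [532.284 -57.139 111.913]
tcp_rot [ 3.142 -0.     0.077]
contact_force [ 0.184  0.169 -0.724]
moment [-0.073  0.177 -0.022]
grip_width 36.537
finger_force 0.0
tau6 0.0 q [-0.25   0.513  1.68   0.     0.948  1.243]
```

View pics/w2.png

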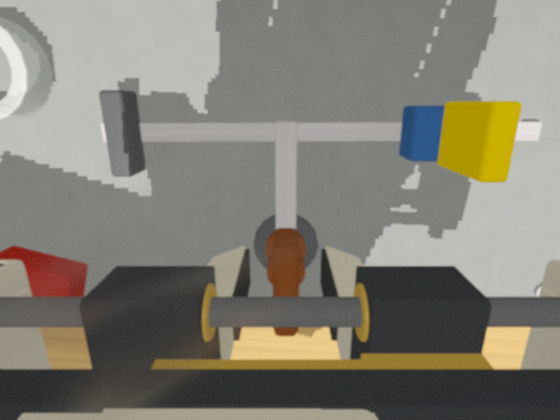

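Call:
play_rows:
  commands:
    - {"x": 0, "y": 0, "z": 0, "twist": 0}
    - {"x": 0, "y": 0, "z": 0, "twist": 0}
    - {"x": 0, "y": 0, "z": 0, "twist": 0}
    - {"x": 0, "y": 0, "z": 0, "twist": 0}
    - {"x": 0, "y": 0, "z": 0, "twist": 0}
    - {"x": 0, "y": 0, "z": 0, "twist": 0}
    - {"x": 0, "y": 0, "z": 0, "twist": 0}
    - {"x": 0, "y": 0, "z": 0, "twist": 0}
  jaw: 1

```text
time: 6.6
tool_pos: [532.2, -57.3, 111.6]
tcp_rot: [3.141, 0.0, 0.077]
contact_force: [-0.9, -3.8, -1.0]
grip_width: 17.6
finger_force: 30.0
```

```bash
python3 o.py
```

```text
time 6.6
tool_pos [532.182 -57.33  111.632]
tcp_rot [3.141 0.    0.077]
contact_force [-0.867 -3.766 -0.992]
moment [-0.605  0.219  0.023]
grip_width 17.615
finger_force 29.999
tau6 0.007 q [-0.25   0.513  1.68  -0.     0.948  1.243]
```

Run:
```python
from h import *
from plant import bot
c=bot.capture("wrist");pickle.dump(c,open("w3.pkl","wb"))
f=lambda im,x,y:cv2.resize(im[y:y+120,x:x+80],None,fx=5,fy=5,interpolation=2)
i=np.hstack([f(load("w1")["pixels"],250,170),f(c["pixels"],246,230)]);i=np.clip(i.astype(int)*2,0,255).astype(np.uint8)
cv2.imwrite("pics/z.png",i[:,:,::-1])
```

```text
(no output)
```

View pics/z.png

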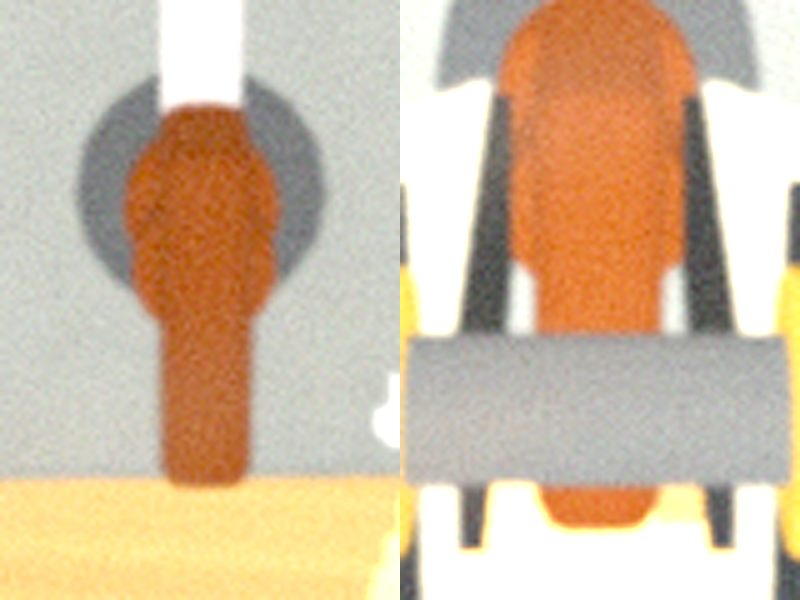

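Call:
play_rows:
  commands:
    - {"x": 0, "y": 0, "z": 0, "twist": 0}
    - {"x": 0, "y": 0, "z": 0, "twist": 0}
    - {"x": 0, "y": 0, "z": 0, "twist": 0}
    - {"x": 0, "y": 0, "z": -0.003, "twist": 0}
    - {"x": 0, "y": 0, "z": -0.007, "twist": 0}
    - {"x": 0, "y": 0, "z": -0.01, "twist": 0}
    - {"x": 0, "y": 0, "z": -0.011, "twist": 0}
    - {"x": 0, "y": 0, "z": -0.011, "twist": 0}
  jaw: 0.65

```text
time: 7.45
tool_pos: [532.3, -57.1, 123.0]
tcp_rot: [3.142, -0.001, 0.077]
contact_force: [0.2, -0.3, 0.2]
grip_width: 32.4
finger_force: 0.0
```

Call:
play_rows:
  commands:
    - {"x": 0, "y": 0, "z": 0, "twist": 0}
    - {"x": 0, "y": 0, "z": 0, "twist": 0}
    - {"x": 0, "y": 0, "z": 0, "twist": 0}
    - {"x": 0, "y": 0, "z": 0, "twist": 0}
    - {"x": 0, "y": 0, "z": 0, "twist": 0}
    - {"x": 0, "y": 0, "z": 0, "twist": 0}
    - {"x": 0, "y": 0, "z": 0, "twist": 0}
    - {"x": 0, "y": 0, "z": 0, "twist": 0}
  jaw: 1

```text
time: 8.25
tool_pos: [532.2, -57.3, 122.6]
tcp_rot: [3.141, 0.0, 0.077]
contact_force: [-0.3, -3.2, -1.2]
grip_width: 11.6
finger_force: 30.0
```

```bash
python3 o.py
```

```text
time 8.25
tool_pos [532.174 -57.303 122.626]
tcp_rot [3.141 0.    0.077]
contact_force [-0.311 -3.16  -1.223]
moment [-0.545  0.219 -0.017]
grip_width 11.572
finger_force 29.998
tau6 -0.002 q [-0.25   0.498  1.669 -0.     0.974  1.243]
```

Call:
play_rows:
  commands:
    - {"x": 0, "y": 0, "z": 0, "twist": -0.6}
    - {"x": 0, "y": 0, "z": 0, "twist": -1.4}
    - {"x": 0, "y": 0, "z": 0, "twist": -2.2}
    - {"x": 0, "y": 0, "z": 0, "twist": -3}
    - {"x": 0, "y": 0, "z": 0, "twist": -3.7}
    - {"x": 0, "y": 0, "z": 0, "twist": -4}
    - {"x": 0, "y": 0, "z": 0, "twist": -4}
    - {"x": 0, "y": 0, "z": 0, "twist": -4}

```text
time: 9.05
tool_pos: [532.1, -57.1, 122.6]
tcp_rot: [-3.141, 0.0, 0.147]
contact_force: [0.3, -3.4, -3.3]
grip_width: 11.7
finger_force: 30.0
```

```bash
python3 o.py
```

```text
time 9.05
tool_pos [532.128 -57.14  122.636]
tcp_rot [-3.141  0.     0.147]
contact_force [ 0.325 -3.412 -3.281]
moment [-0.661  0.136 -0.201]
grip_width 11.659
finger_force 30.026
tau6 -0.178 q [-0.25   0.498  1.669  0.     0.974  1.174]
```

Call:
play_rows:
  commands:
    - {"x": 0, "y": 0, "z": 0, "twist": -0.3}
    - {"x": 0, "y": 0, "z": 0, "twist": -0.7}
    - {"x": 0, "y": 0, "z": 0, "twist": -1.1}
    - {"x": 0, "y": 0, "z": 0, "twist": -1.4}
    - {"x": 0, "y": 0, "z": 0, "twist": -1.5}
    - {"x": 0, "y": 0, "z": 0, "twist": -1.5}
    - {"x": 0, "y": 0, "z": 0, "twist": -1.5}
    - {"x": 0, "y": 0, "z": 0, "twist": -1.5}

```text
time: 9.85
tool_pos: [532.1, -57.1, 122.7]
tcp_rot: [-3.141, 0.0, 0.173]
contact_force: [0.4, -2.9, -4.5]
grip_width: 11.9
finger_force: 30.0
```

```bash
python3 o.py
```

```text
time 9.85
tool_pos [532.133 -57.097 122.657]
tcp_rot [-3.141  0.     0.173]
contact_force [ 0.354 -2.905 -4.498]
moment [-0.621  0.148 -0.183]
grip_width 11.855
finger_force 30.028
tau6 -0.176 q [-0.25   0.498  1.669  0.     0.974  1.147]
```

```bash
cat > t.py <<'E'
import sys
from h import *
def tongue(W):
    # centre line of tongue at z~62 on rows between rail and hub
    im=W["pixels"];g=im.astype(int)
    pts=[]
    for r in range(145,215,3):
        row=g[r,200:380].sum(1).astype(float)
        row=cv2.GaussianBlur(row.reshape(1,-1),(5,1),0).ravel()
        pts.append((r,row))
    return pts
def angle(W,dbg=0):
    im=W["pixels"].astype(np.float32);hsv=cv2.cvtColor(W["pixels"],cv2.COLOR_RGB2HSV)
    # tongue is slightly reddish-lilac vs bed: use R-G
    d=cv2.GaussianBlur(im[:,:,0]-im[:,:,1],(5,5),0)
    m=((d>5)&(hsv[:,:,1]<60)).astype(np.uint8);m[:, :150]=0;m[:,400:]=0;m[:145]=0;m[216:]=0
    n,l,s,c=cv2.connectedComponentsWithStats(m)
    if n<2:return None
    i=1+np.argmax(s[1:,4]);ys,xs=np.where(l==i)
    P=[];
    for r in np.unique(ys):
        x=xs[ys==r];P.append(onplane(W,(x.mean(),r),62))
    P=np.array(P);v=np.polyfit(P[:,0],P[:,1],1);return np.arctan(v[0]),s[i][4],s[i][:4].tolist()
if __name__=="__main__":
    from plant import bot
    W3=load("w3");print("w3",angle(W3),"w2",angle(load("w2")))
    c=bot.capture("wrist");pickle.dump(c,open(sys.argv[1]+".pkl","wb"));cv2.imwrite("pics/%s.png"%sys.argv[1],c["pixels"][:,:,::-1])
    print("now",angle(c))
    im=c["pixels"];print(im[180,270:310].tolist()[::3])
E
python3 t.py w4
```

```text
w3 None w2 (np.float64(0.07444169864377909), np.int32(4), [281, 159, 2, 2])
now (np.float64(-0.04788720219678781), np.int32(2), [287, 186, 2, 1])
[[128, 132, 126], [122, 126, 120], [125, 127, 122], [134, 136, 131], [167, 164, 162], [170, 166, 165], [167, 164, 162], [167, 164, 162], [169, 165, 162], [172, 169, 169], [145, 141, 138], [126, 127, 124], [125, 126, 121], [124, 127, 120]]t.py:23: RankWarning: Polyfit may be poorly conditioned
  P=np.array(P);v=np.polyfit(P[:,0],P[:,1],1);return np.arctan(v[0]),s[i][4],s[i][:4].tolist()
```

```bash
sed -i 's/(d>5)/(d>0.3)/; s/hsv\[:,:,1\]<60/hsv[:,:,1]<90/' t.py
python3 - <<'E'
from t import *
for n in("w1","w2","w3","w4"):print(n,angle(load(n)))
E
```

```text
w1 (np.float64(0.07244519100294415), np.int32(940), [272, 145, 36, 71])
w2 (np.float64(0.07393736234747196), np.int32(1635), [274, 145, 25, 71])
w3 (np.float64(0.08087539371613918), np.int32(1621), [274, 145, 24, 71])
w4 (np.float64(0.10734748991036837), np.int32(1563), [277, 145, 27, 71])
```

Call:
play_rows:
  commands:
    - {"x": 0, "y": 0, "z": 0, "twist": -0.3}
    - {"x": 0, "y": 0, "z": 0, "twist": -0.7}
    - {"x": 0, "y": 0, "z": 0, "twist": -1.1}
    - {"x": 0, "y": 0, "z": 0, "twist": -1.5}
    - {"x": 0, "y": 0, "z": 0, "twist": -1.8}
    - {"x": 0, "y": 0, "z": 0, "twist": -2}
    - {"x": 0, "y": 0, "z": 0, "twist": -2}
    - {"x": 0, "y": 0, "z": 0, "twist": -2}

```text
time: 10.7
tool_pos: [532.1, -57.1, 122.7]
tcp_rot: [-3.141, 0.0, 0.208]
contact_force: [0.0, -1.8, -4.0]
grip_width: 11.5
finger_force: 30.0
```

```bash
sed -i 's/^    W3=.*$//; s/^    im=c.*$//' t.py; python3 o.py; python3 t.py w5
```

```text
time 10.7
tool_pos [532.147 -57.058 122.669]
tcp_rot [-3.141  0.     0.208]
contact_force [ 0.022 -1.787 -3.99 ]
moment [-0.423  0.261 -0.119]
grip_width 11.462
finger_force 30.025
tau6 -0.175 q [-0.25   0.498  1.669  0.     0.974  1.112]
now (np.float64(0.1389829429702828), np.int32(1568), [276, 145, 28, 71])
```

Call:
play_rows:
  commands:
    - {"x": 0, "y": 0, "z": 0, "twist": -0.4}
    - {"x": 0, "y": 0, "z": 0, "twist": -1}
    - {"x": 0, "y": 0, "z": 0, "twist": -1.7}
    - {"x": 0, "y": 0, "z": 0, "twist": -2.4}
    - {"x": 0, "y": 0, "z": 0, "twist": -3}
    - {"x": 0, "y": 0, "z": 0, "twist": -3.4}
    - {"x": 0, "y": 0, "z": 0, "twist": -3.5}
    - {"x": 0, "y": 0, "z": 0, "twist": -3.5}

```text
time: 11.55
tool_pos: [532.1, -57.0, 122.7]
tcp_rot: [-3.141, 0.0, 0.269]
contact_force: [-0.1, -0.8, -5.7]
grip_width: 11.6
finger_force: 30.0
```

```bash
python3 o.py; python3 t.py w6
```

```text
time 11.55
tool_pos [532.132 -56.984 122.665]
tcp_rot [-3.141  0.     0.269]
contact_force [-0.115 -0.816 -5.658]
moment [-0.164  0.23  -0.187]
grip_width 11.629
finger_force 30.028
tau6 -0.202 q [-0.25   0.498  1.669  0.     0.974  1.051]
now (np.float64(0.20532164457156907), np.int32(1563), [276, 145, 27, 71])
```

Call:
play_rows:
  commands:
    - {"x": 0, "y": 0, "z": 0, "twist": -0.5}
    - {"x": 0, "y": 0, "z": 0, "twist": -1.3}
    - {"x": 0, "y": 0, "z": 0, "twist": -2.1}
    - {"x": 0, "y": 0, "z": 0, "twist": -2.9}
    - {"x": 0, "y": 0, "z": 0, "twist": -3.6}
    - {"x": 0, "y": 0, "z": 0, "twist": -4}
    - {"x": 0, "y": 0, "z": 0, "twist": -4}
    - {"x": 0, "y": 0, "z": 0, "twist": -4}

```text
time: 12.4
tool_pos: [532.1, -56.9, 122.6]
tcp_rot: [-3.141, 0.0, 0.339]
contact_force: [-0.2, 2.0, -5.7]
grip_width: 11.6
finger_force: 30.0
```

```bash
python3 o.py; python3 t.py w7
```

```text
time 12.4
tool_pos [532.086 -56.941 122.646]
tcp_rot [-3.141  0.     0.339]
contact_force [-0.165  1.953 -5.655]
moment [ 0.268  0.345 -0.177]
grip_width 11.589
finger_force 30.031
tau6 -0.188 q [-0.25   0.498  1.669  0.     0.974  0.982]
now (np.float64(0.278594955850635), np.int32(1555), [276, 145, 27, 71])
```

Still following (catch ≈ 0.2). Continue.

Call:
play_rows:
  commands:
    - {"x": 0, "y": 0, "z": 0, "twist": -0.5}
    - {"x": 0, "y": 0, "z": 0, "twist": -1.3}
    - {"x": 0, "y": 0, "z": 0, "twist": -2.1}
    - {"x": 0, "y": 0, "z": 0, "twist": -2.9}
    - {"x": 0, "y": 0, "z": 0, "twist": -3.6}
    - {"x": 0, "y": 0, "z": 0, "twist": -4}
    - {"x": 0, "y": 0, "z": 0, "twist": -4}
    - {"x": 0, "y": 0, "z": 0, "twist": -4}

```text
time: 13.25
tool_pos: [532.1, -57.0, 122.7]
tcp_rot: [-3.141, 0.0, 0.409]
contact_force: [-2.8, 4.7, -4.3]
grip_width: 11.9
finger_force: 30.0
```

```bash
python3 o.py; python3 t.py w8
```

```text
time 13.25
tool_pos [532.067 -56.967 122.651]
tcp_rot [-3.141  0.     0.409]
contact_force [-2.781  4.717 -4.341]
moment [ 0.823  0.52  -0.253]
grip_width 11.905
finger_force 30.038
tau6 -0.202 q [-0.25   0.498  1.669  0.     0.974  0.912]
now (np.float64(0.34439635176401306), np.int32(1572), [276, 145, 28, 71])
```

Call:
play_rows:
  commands:
    - {"x": 0, "y": 0, "z": 0, "twist": -0.5}
    - {"x": 0, "y": 0, "z": 0, "twist": -1.3}
    - {"x": 0, "y": 0, "z": 0, "twist": -2.1}
    - {"x": 0, "y": 0, "z": 0, "twist": -2.9}
    - {"x": 0, "y": 0, "z": 0, "twist": -3.6}
    - {"x": 0, "y": 0, "z": 0, "twist": -4}
    - {"x": 0, "y": 0, "z": 0, "twist": -4}
    - {"x": 0, "y": 0, "z": 0, "twist": -4}

```text
time: 14.1
tool_pos: [532.0, -56.8, 122.6]
tcp_rot: [-3.141, 0.0, 0.478]
contact_force: [-2.5, 5.1, -4.8]
grip_width: 11.7
finger_force: 30.1
```

```bash
python3 o.py; python3 t.py w9
```

```text
time 14.1
tool_pos [532.007 -56.825 122.644]
tcp_rot [-3.141  0.     0.478]
contact_force [-2.451  5.087 -4.82 ]
moment [ 0.862  0.583 -0.277]
grip_width 11.66
finger_force 30.12
tau6 -0.34 q [-2.50e-01  4.98e-01  1.67e+00  1.00e-03  9.74e-01  8.42e-01]
now (np.float64(0.36314944213423594), np.int32(1581), [278, 145, 31, 71])
```

Call:
play_rows:
  commands:
    - {"x": 0, "y": 0, "z": 0, "twist": 1.5}
    - {"x": 0, "y": 0, "z": 0, "twist": 5}
    - {"x": 0, "y": 0, "z": 0, "twist": 9}
    - {"x": 0, "y": 0, "z": 0, "twist": 13}
    - {"x": 0, "y": 0, "z": 0, "twist": 17}
    - {"x": 0, "y": 0, "z": 0, "twist": 21}
    - {"x": 0, "y": 0, "z": 0, "twist": 24}
    - {"x": 0, "y": 0, "z": 0, "twist": 26}

```text
time: 14.95
tool_pos: [532.2, -57.6, 122.7]
tcp_rot: [3.141, -0.0, 0.024]
contact_force: [-1.0, 0.9, -5.9]
grip_width: 11.6
finger_force: 30.0
```

Call:
play_rows:
  commands:
    - {"x": 0, "y": 0, "z": 0, "twist": 0.5}
    - {"x": 0, "y": 0, "z": 0, "twist": 1.3}
    - {"x": 0, "y": 0, "z": 0, "twist": 2.1}
    - {"x": 0, "y": 0, "z": 0, "twist": 2.7}
    - {"x": 0, "y": 0, "z": 0, "twist": 3}
    - {"x": 0, "y": 0, "z": 0, "twist": 3}
    - {"x": 0, "y": 0, "z": 0, "twist": 3}
    - {"x": 0, "y": 0, "z": 0, "twist": 3}

```text
time: 15.75
tool_pos: [532.3, -57.5, 122.7]
tcp_rot: [3.141, -0.0, -0.027]
contact_force: [-2.3, -3.8, -7.7]
grip_width: 11.8
finger_force: 30.0
```

```bash
python3 o.py; python3 t.py w10
```

```text
time 15.75
tool_pos [532.263 -57.489 122.7  ]
tcp_rot [ 3.141 -0.    -0.027]
contact_force [-2.263 -3.788 -7.655]
moment [-0.676  0.509  0.111]
grip_width 11.801
finger_force 30.022
tau6 0.161 q [-2.510e-01  4.980e-01  1.669e+00 -1.000e-03  9.740e-01  1.348e+00]
now (np.float64(0.03284775159169214), np.int32(1536), [268, 145, 27, 71])
```

Call:
play_rows:
  commands:
    - {"x": 0, "y": 0, "z": 0, "twist": 0.5}
    - {"x": 0, "y": 0, "z": 0, "twist": 1.3}
    - {"x": 0, "y": 0, "z": 0, "twist": 2.1}
    - {"x": 0, "y": 0, "z": 0, "twist": 2.9}
    - {"x": 0, "y": 0, "z": 0, "twist": 3.7}
    - {"x": 0, "y": 0, "z": 0, "twist": 4.3}
    - {"x": 0, "y": 0, "z": 0, "twist": 4.5}
    - {"x": 0, "y": 0, "z": 0, "twist": 4.5}

```text
time: 16.6
tool_pos: [532.2, -57.6, 122.7]
tcp_rot: [3.141, -0.0, -0.107]
contact_force: [-1.2, -5.9, -7.4]
grip_width: 11.6
finger_force: 30.0
```

```bash
python3 o.py; python3 t.py w11
```

```text
time 16.6
tool_pos [532.243 -57.564 122.706]
tcp_rot [ 3.141 -0.    -0.107]
contact_force [-1.226 -5.945 -7.368]
moment [-1.025  0.526  0.171]
grip_width 11.569
finger_force 30.029
tau6 0.223 q [-2.510e-01  4.980e-01  1.669e+00 -1.000e-03  9.740e-01  1.427e+00]
now (np.float64(-0.04397369438592079), np.int32(1554), [268, 145, 27, 71])
```

Call:
play_rows:
  commands:
    - {"x": 0, "y": 0, "z": 0, "twist": 0.5}
    - {"x": 0, "y": 0, "z": 0, "twist": 1.3}
    - {"x": 0, "y": 0, "z": 0, "twist": 2.1}
    - {"x": 0, "y": 0, "z": 0, "twist": 2.9}
    - {"x": 0, "y": 0, "z": 0, "twist": 3.7}
    - {"x": 0, "y": 0, "z": 0, "twist": 4.3}
    - {"x": 0, "y": 0, "z": 0, "twist": 4.5}
    - {"x": 0, "y": 0, "z": 0, "twist": 4.5}

```text
time: 17.45
tool_pos: [532.2, -57.7, 122.7]
tcp_rot: [3.141, -0.0, -0.185]
contact_force: [-1.9, -5.5, -7.8]
grip_width: 11.5
finger_force: 30.1
```

```bash
python3 o.py; python3 t.py w12
```

```text
time 17.45
tool_pos [532.228 -57.72  122.701]
tcp_rot [ 3.141 -0.    -0.185]
contact_force [-1.912 -5.478 -7.758]
moment [-1.084  0.504  0.35 ]
grip_width 11.519
finger_force 30.119
tau6 0.377 q [-2.510e-01  4.980e-01  1.669e+00 -1.000e-03  9.740e-01  1.505e+00]
now (np.float64(-0.06211868732724572), np.int32(1566), [262, 145, 32, 71])
```

Call:
play_rows:
  commands:
    - {"x": 0, "y": 0, "z": 0, "twist": -2}
    - {"x": 0, "y": 0, "z": 0, "twist": -6.5}
    - {"x": 0, "y": 0, "z": 0, "twist": -12}
    - {"x": 0, "y": 0, "z": 0, "twist": -17.5}
    - {"x": 0, "y": 0, "z": 0, "twist": -23}
    - {"x": 0, "y": 0, "z": 0, "twist": -28}
    - {"x": 0, "y": 0, "z": 0, "twist": -31.5}
    - {"x": 0, "y": 0, "z": 0, "twist": -34}

```text
time: 18.3
tool_pos: [532.1, -56.7, 122.7]
tcp_rot: [-3.14, -0.0, 0.41]
contact_force: [-2.7, -1.5, -6.5]
grip_width: 11.8
finger_force: 30.0
```

Call:
play_rows:
  commands:
    - {"x": 0, "y": 0, "z": 0, "twist": -0.5}
    - {"x": 0, "y": 0, "z": 0, "twist": -1.3}
    - {"x": 0, "y": 0, "z": 0, "twist": -2.1}
    - {"x": 0, "y": 0, "z": 0, "twist": -2.9}
    - {"x": 0, "y": 0, "z": 0, "twist": -3.6}
    - {"x": 0, "y": 0, "z": 0, "twist": -4}
    - {"x": 0, "y": 0, "z": 0, "twist": -4}
    - {"x": 0, "y": 0, "z": 0, "twist": -4}

```text
time: 19.1
tool_pos: [532.0, -56.7, 122.7]
tcp_rot: [-3.141, -0.0, 0.478]
contact_force: [-2.8, 3.4, -5.6]
grip_width: 11.7
finger_force: 30.1
```

```bash
python3 o.py; python3 t.py w13
```

```text
time 19.1
tool_pos [532.05  -56.743 122.67 ]
tcp_rot [-3.141 -0.     0.478]
contact_force [-2.833  3.403 -5.602]
moment [ 0.562  0.699 -0.24 ]
grip_width 11.717
finger_force 30.083
tau6 -0.296 q [-2.500e-01  4.980e-01  1.669e+00  1.000e-03  9.740e-01  8.420e-01]
now (np.float64(0.3807307268051264), np.int32(1571), [277, 145, 31, 71])
```

Call:
play_rows:
  commands:
    - {"x": 0, "y": 0, "z": 0, "twist": -0.3}
    - {"x": 0, "y": 0, "z": 0, "twist": -0.7}
    - {"x": 0, "y": 0, "z": 0, "twist": -1.1}
    - {"x": 0, "y": 0, "z": 0, "twist": -1.4}
    - {"x": 0, "y": 0, "z": 0, "twist": -1.5}
    - {"x": 0, "y": 0, "z": 0, "twist": -1.5}
    - {"x": 0, "y": 0, "z": 0, "twist": -1.5}
    - {"x": 0, "y": 0, "z": 0, "twist": -1.5}

```text
time: 19.95
tool_pos: [532.0, -56.7, 122.7]
tcp_rot: [-3.141, -0.0, 0.505]
contact_force: [-3.2, 4.5, -4.6]
grip_width: 11.3
finger_force: 30.1
```

```bash
python3 o.py; python3 t.py w14
```

```text
time 19.95
tool_pos [532.041 -56.744 122.685]
tcp_rot [-3.141 -0.     0.505]
contact_force [-3.16   4.495 -4.551]
moment [ 0.682  0.74  -0.366]
grip_width 11.328
finger_force 30.126
tau6 -0.344 q [-2.50e-01  4.98e-01  1.67e+00  1.00e-03  9.74e-01  8.16e-01]
now (np.float64(0.37879529913827253), np.int32(1585), [277, 145, 33, 71])
```

Call:
play_rows:
  commands:
    - {"x": 0, "y": 0, "z": 0, "twist": 2}
    - {"x": 0, "y": 0, "z": 0, "twist": 6.5}
    - {"x": 0, "y": 0, "z": 0, "twist": 12}
    - {"x": 0, "y": 0, "z": 0, "twist": 17.5}
    - {"x": 0, "y": 0, "z": 0, "twist": 23}
    - {"x": 0, "y": 0, "z": 0, "twist": 28.5}
    - {"x": 0, "y": 0, "z": 0, "twist": 33}
    - {"x": 0, "y": 0, "z": 0, "twist": 36}

```text
time: 20.8
tool_pos: [532.3, -57.8, 122.7]
tcp_rot: [3.14, -0.0, -0.125]
contact_force: [-2.3, -0.0, -7.4]
grip_width: 11.8
finger_force: 30.0
```

Call:
play_rows:
  commands:
    - {"x": 0, "y": 0, "z": 0, "twist": 0.5}
    - {"x": 0, "y": 0, "z": 0, "twist": 1.3}
    - {"x": 0, "y": 0, "z": 0, "twist": 2.1}
    - {"x": 0, "y": 0, "z": 0, "twist": 2.9}
    - {"x": 0, "y": 0, "z": 0, "twist": 3.6}
    - {"x": 0, "y": 0, "z": 0, "twist": 4}
    - {"x": 0, "y": 0, "z": 0, "twist": 4}
    - {"x": 0, "y": 0, "z": 0, "twist": 4}

```text
time: 21.6
tool_pos: [532.3, -57.8, 122.7]
tcp_rot: [3.141, -0.0, -0.193]
contact_force: [-2.6, -4.8, -7.6]
grip_width: 11.6
finger_force: 30.1
```

```bash
python3 o.py; python3 t.py w15
```

```text
time 21.6
tool_pos [532.257 -57.791 122.681]
tcp_rot [ 3.141 -0.    -0.193]
contact_force [-2.606 -4.8   -7.626]
moment [-0.823  0.677  0.279]
grip_width 11.608
finger_force 30.065
tau6 0.269 q [-2.510e-01  4.980e-01  1.669e+00 -1.000e-03  9.740e-01  1.514e+00]
now (np.float64(-0.10036984695657061), np.int32(1568), [265, 145, 29, 71])
```

Call:
play_rows:
  commands:
    - {"x": 0, "y": 0, "z": 0, "twist": 0.3}
    - {"x": 0, "y": 0, "z": 0, "twist": 0.8}
    - {"x": 0, "y": 0, "z": 0, "twist": 1.3}
    - {"x": 0, "y": 0, "z": 0, "twist": 1.7}
    - {"x": 0, "y": 0, "z": 0, "twist": 2}
    - {"x": 0, "y": 0, "z": 0, "twist": 2}
    - {"x": 0, "y": 0, "z": 0, "twist": 2}
    - {"x": 0, "y": 0, "z": 0, "twist": 2}

```text
time: 22.45
tool_pos: [532.2, -57.8, 122.7]
tcp_rot: [3.14, -0.0, -0.228]
contact_force: [-2.4, -4.7, -7.9]
grip_width: 11.9
finger_force: 30.1
```

```bash
python3 o.py; python3 t.py w16
```

```text
time 22.45
tool_pos [532.244 -57.843 122.702]
tcp_rot [ 3.14  -0.    -0.228]
contact_force [-2.426 -4.711 -7.854]
moment [-0.862  0.65   0.327]
grip_width 11.868
finger_force 30.124
tau6 0.346 q [-2.510e-01  4.980e-01  1.669e+00 -1.000e-03  9.740e-01  1.548e+00]
now (np.float64(-0.10281356628159026), np.int32(1580), [261, 145, 33, 71])
```

Call:
play_rows:
  commands:
    - {"x": 0, "y": 0, "z": 0, "twist": -2}
    - {"x": 0, "y": 0, "z": 0, "twist": -7}
    - {"x": 0, "y": 0, "z": 0, "twist": -13}
    - {"x": 0, "y": 0, "z": 0, "twist": -19}
    - {"x": 0, "y": 0, "z": 0, "twist": -25}
    - {"x": 0, "y": 0, "z": 0, "twist": -31}
    - {"x": 0, "y": 0, "z": 0, "twist": -35.5}
    - {"x": 0, "y": 0, "z": 0, "twist": -38}

```text
time: 23.3
tool_pos: [532.1, -56.7, 122.7]
tcp_rot: [-3.141, -0.0, 0.437]
contact_force: [-2.9, -0.3, -6.4]
grip_width: 11.5
finger_force: 30.0
```

Call:
play_rows:
  commands:
    - {"x": 0, "y": 0, "z": 0, "twist": -0.5}
    - {"x": 0, "y": 0, "z": 0, "twist": -1.3}
    - {"x": 0, "y": 0, "z": 0, "twist": -2.1}
    - {"x": 0, "y": 0, "z": 0, "twist": -2.9}
    - {"x": 0, "y": 0, "z": 0, "twist": -3.6}
    - {"x": 0, "y": 0, "z": 0, "twist": -4}
    - {"x": 0, "y": 0, "z": 0, "twist": -4}
    - {"x": 0, "y": 0, "z": 0, "twist": -4}

```text
time: 24.1
tool_pos: [532.0, -56.7, 122.7]
tcp_rot: [-3.141, -0.0, 0.505]
contact_force: [-4.2, 3.0, -5.3]
grip_width: 11.5
finger_force: 30.0
```

```bash
python3 o.py; python3 t.py w17
```

```text
time 24.1
tool_pos [532.027 -56.716 122.705]
tcp_rot [-3.141 -0.     0.505]
contact_force [-4.197  3.04  -5.304]
moment [ 0.641  0.81  -0.105]
grip_width 11.485
finger_force 30.011
tau6 -0.103 q [-2.50e-01  4.98e-01  1.67e+00  1.00e-03  9.75e-01  8.15e-01]
now (np.float64(0.4721464816280405), np.int32(1559), [275, 145, 25, 71])
```

Call:
play_rows:
  commands:
    - {"x": 0, "y": 0, "z": 0, "twist": -0.6}
    - {"x": 0, "y": 0, "z": 0, "twist": -1.6}
    - {"x": 0, "y": 0, "z": 0, "twist": -2.6}
    - {"x": 0, "y": 0, "z": 0, "twist": -3.6}
    - {"x": 0, "y": 0, "z": 0, "twist": -4.6}
    - {"x": 0, "y": 0, "z": 0, "twist": -5.4}
    - {"x": 0, "y": 0, "z": 0, "twist": -6}
    - {"x": 0, "y": 0, "z": 0, "twist": -6}

```text
time: 24.95
tool_pos: [531.9, -56.6, 122.7]
tcp_rot: [-3.14, -0.0, 0.61]
contact_force: [-3.8, 4.5, -4.7]
grip_width: 11.6
finger_force: 30.0
```

```bash
python3 o.py; python3 t.py w18
```

```text
time 24.95
tool_pos [531.92  -56.553 122.671]
tcp_rot [-3.14 -0.    0.61]
contact_force [-3.792  4.515 -4.695]
moment [ 0.747  0.93  -0.105]
grip_width 11.608
finger_force 30.012
tau6 -0.198 q [-2.50e-01  4.98e-01  1.67e+00  1.00e-03  9.75e-01  7.10e-01]
now (np.float64(0.5753173418637831), np.int32(1561), [274, 145, 26, 71])
```

Call:
play_rows:
  commands:
    - {"x": 0, "y": 0, "z": 0, "twist": -1}
    - {"x": 0, "y": 0, "z": 0, "twist": -3}
    - {"x": 0, "y": 0, "z": 0, "twist": -5}
    - {"x": 0, "y": 0, "z": 0, "twist": -8}
    - {"x": 0, "y": 0, "z": 0, "twist": -11}
    - {"x": 0, "y": 0, "z": 0, "twist": -14}
    - {"x": 0, "y": 0, "z": 0, "twist": -16}
    - {"x": 0, "y": 0, "z": 0, "twist": -17}

```text
time: 25.8
tool_pos: [531.5, -56.1, 122.7]
tcp_rot: [-3.139, -0.0, 0.908]
contact_force: [-4.5, 6.0, -3.2]
grip_width: 11.6
finger_force: 30.0
```

```bash
python3 o.py; python3 t.py w19
```

```text
time 25.8
tool_pos [531.501 -56.146 122.661]
tcp_rot [-3.139 -0.     0.908]
contact_force [-4.537  5.964 -3.212]
moment [ 0.941  1.091 -0.088]
grip_width 11.603
finger_force 30.016
tau6 -0.048 q [-0.249  0.498  1.67   0.002  0.976  0.413]
now (np.float64(0.9706520920285748), np.int32(1788), [150, 165, 49, 51])
```

Call:
play_rows:
  commands:
    - {"x": 0, "y": 0, "z": 0, "twist": -1}
    - {"x": 0, "y": 0, "z": 0, "twist": -3}
    - {"x": 0, "y": 0, "z": 0, "twist": -6}
    - {"x": 0, "y": 0, "z": 0, "twist": -9}
    - {"x": 0, "y": 0, "z": 0, "twist": -12}
    - {"x": 0, "y": 0, "z": 0, "twist": -15}
    - {"x": 0, "y": 0, "z": 0, "twist": -17}
    - {"x": 0, "y": 0, "z": 0, "twist": -17}

```text
time: 26.65
tool_pos: [531.0, -55.9, 122.7]
tcp_rot: [-3.138, -0.001, 1.204]
contact_force: [-6.8, 6.8, -0.9]
grip_width: 11.5
finger_force: 30.0
```

```bash
python3 o.py; python3 t.py w20
```

```text
time 26.65
tool_pos [531.042 -55.882 122.652]
tcp_rot [-3.138e+00 -1.000e-03  1.204e+00]
contact_force [-6.751  6.756 -0.936]
moment [ 1.151  1.272 -0.108]
grip_width 11.494
finger_force 30.013
tau6 -0.428 q [-0.249  0.498  1.671  0.002  0.977  0.116]
now (np.float64(1.2671790514856243), np.int32(2036), [150, 152, 58, 64])
```

View pics/w20.png

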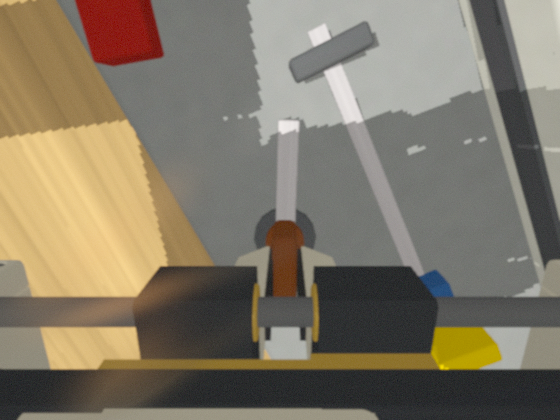

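Call:
play_rows:
  commands:
    - {"x": 0, "y": 0, "z": 0, "twist": 0}
    - {"x": 0, "y": 0, "z": 0, "twist": 0}
    - {"x": 0, "y": 0, "z": 0, "twist": 0}
    - {"x": 0, "y": 0, "z": -0.006, "twist": 0}
    - {"x": 0, "y": 0, "z": -0.022, "twist": 0}
    - {"x": 0, "y": 0, "z": -0.042, "twist": 0}
    - {"x": 0, "y": 0, "z": -0.06, "twist": 0}
    - {"x": 0, "y": 0, "z": -0.07, "twist": 0}
  jaw: 0.6

```text
time: 27.5
tool_pos: [533.3, -57.6, 195.0]
tcp_rot: [3.138, -0.0, 1.203]
contact_force: [0.8, -0.2, 0.8]
grip_width: 36.5
finger_force: 0.0
```

Call:
play_rows:
  commands:
    - {"x": -0.003, "y": 0.007, "z": 0, "twist": 4}
    - {"x": -0.012, "y": 0.023, "z": 0, "twist": 12}
    - {"x": -0.02, "y": 0.042, "z": 0, "twist": 20.5}
    - {"x": -0.028, "y": 0.06, "z": 0, "twist": 29}
    - {"x": -0.037, "y": 0.077, "z": 0, "twist": 37.5}
    - {"x": -0.044, "y": 0.09, "z": 0.005, "twist": 46}
    - {"x": -0.047, "y": 0.096, "z": 0.01, "twist": 54.5}
    - {"x": -0.047, "y": 0.0965, "z": 0.01, "twist": 62}
  jaw: 0.4

```text
time: 28.3
tool_pos: [605.6, -136.7, 181.8]
tcp_rot: [-3.141, 0.001, 0.114]
contact_force: [0.1, 0.3, -0.0]
grip_width: 55.4
finger_force: 0.0
```

Call:
play_rows:
  commands:
    - {"x": 0, "y": 0, "z": 0, "twist": 2.4}
    - {"x": 0, "y": 0, "z": 0, "twist": 2.4}
    - {"x": 0, "y": 0, "z": 0, "twist": 2.4}
    - {"x": 0, "y": 0, "z": 0, "twist": 2.4}
    - {"x": 0, "y": 0, "z": 0, "twist": 2.4}
    - {"x": 0, "y": 0, "z": 0, "twist": 2.4}
    - {"x": 0, "y": 0, "z": 0, "twist": 2.4}
    - {"x": 0, "y": 0, "z": 0, "twist": 2.4}

```text
time: 29.1
tool_pos: [605.3, -135.7, 182.8]
tcp_rot: [-3.142, -0.0, 0.079]
contact_force: [-0.2, 0.4, 0.5]
grip_width: 55.4
finger_force: 0.0
```

```bash
python3 o.py
python3 - <<'E'
from h import *
from plant import bot
c=bot.capture("wrist");pickle.dump(c,open("g1.pkl","wb"));cv2.imwrite("pics/g1.png",c["pixels"][:,:,::-1])
S=bot.capture("scene");pickle.dump(S,open("s1.pkl","wb"))
E
```

```text
time 29.1
tool_pos [ 605.342 -135.665  182.75 ]
tcp_rot [-3.142 -0.     0.079]
contact_force [-0.194  0.421  0.483]
moment [-0.058  0.211 -0.008]
grip_width 55.378
finger_force 0.0
tau6 -0.002 q [-0.344  0.573  1.344  0.     1.225  1.148]
```

View pics/g1.png

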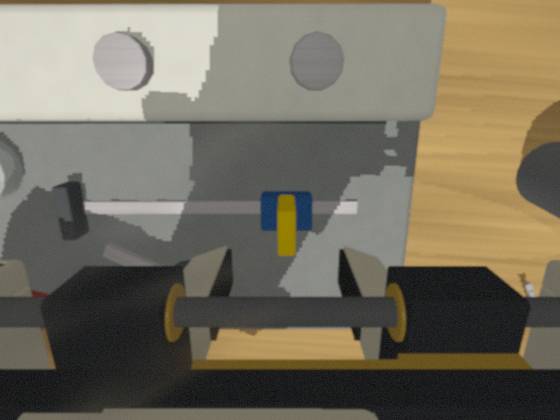

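Call:
play_rows:
  commands:
    - {"x": 0, "y": 0, "z": 0.004, "twist": 0}
    - {"x": 0, "y": 0, "z": 0.017, "twist": 0}
    - {"x": 0, "y": 0, "z": 0.033, "twist": 0}
    - {"x": 0, "y": 0, "z": 0.049, "twist": 0}
    - {"x": 0, "y": 0, "z": 0.062, "twist": 0}
    - {"x": 0, "y": 0, "z": 0.069, "twist": 0}
    - {"x": 0, "y": 0, "z": 0.07, "twist": 0}
    - {"x": 0, "y": 0, "z": 0.07, "twist": 0}

```text
time: 30.0
tool_pos: [605.5, -135.8, 112.8]
tcp_rot: [3.142, -0.0, 0.079]
contact_force: [-0.2, -0.2, 0.9]
grip_width: 54.9
finger_force: 0.0
```

Call:
play_rows:
  commands:
    - {"x": 0, "y": 0, "z": 0, "twist": 0}
    - {"x": 0, "y": 0, "z": 0, "twist": 0}
    - {"x": 0, "y": 0, "z": 0, "twist": 0}
    - {"x": 0, "y": 0, "z": 0, "twist": 0}
    - {"x": 0, "y": 0, "z": 0, "twist": 0}
    - {"x": 0, "y": 0, "z": 0, "twist": 0}
    - {"x": 0, "y": 0, "z": 0, "twist": 0}
    - {"x": 0, "y": 0, "z": 0, "twist": 0}
  jaw: 1

```text
time: 30.8
tool_pos: [605.4, -135.8, 112.8]
tcp_rot: [3.141, -0.0, 0.079]
contact_force: [-0.7, -1.0, 0.4]
grip_width: 12.1
finger_force: 30.0
```

```bash
python3 o.py
```

```text
time 30.8
tool_pos [ 605.394 -135.763  112.784]
tcp_rot [ 3.141 -0.     0.079]
contact_force [-0.698 -0.951  0.441]
moment [-0.11   0.228  0.007]
grip_width 12.077
finger_force 30.0
tau6 0.028 q [-0.344  0.644  1.423 -0.     1.074  1.148]
```

Call:
play_rows:
  commands:
    - {"x": 0, "y": -0.003, "z": 0, "twist": 0}
    - {"x": 0, "y": -0.01, "z": 0, "twist": 0}
    - {"x": 0, "y": -0.02, "z": 0, "twist": 0}
    - {"x": 0, "y": -0.032, "z": 0, "twist": 0}
    - {"x": 0, "y": -0.044, "z": 0, "twist": 0}
    - {"x": 0, "y": -0.054, "z": 0, "twist": 0}
    - {"x": 0, "y": -0.059, "z": 0, "twist": 0}
    - {"x": 0, "y": -0.06, "z": 0, "twist": 0}

```text
time: 31.6
tool_pos: [600.5, -74.7, 112.8]
tcp_rot: [-3.141, 0.0, 0.08]
contact_force: [-0.7, -0.1, 1.3]
grip_width: 12.0
finger_force: 30.0
```

```bash
python3 o.py
```

```text
time 31.6
tool_pos [600.479 -74.688 112.761]
tcp_rot [-3.141  0.     0.08 ]
contact_force [-0.659 -0.122  1.254]
moment [-0.047  0.309 -0.009]
grip_width 12.039
finger_force 30.0
tau6 0.053 q [-2.510e-01  6.200e-01  1.471e+00  1.000e-03  1.051e+00  1.240e+00]
```

Call:
play_rows:
  commands:
    - {"x": 0, "y": -0.003, "z": 0, "twist": 0}
    - {"x": 0, "y": -0.01, "z": 0, "twist": 0}
    - {"x": 0, "y": -0.022, "z": 0, "twist": 0}
    - {"x": 0, "y": -0.036, "z": 0, "twist": 0}
    - {"x": 0, "y": -0.05, "z": 0, "twist": 0}
    - {"x": 0, "y": -0.062, "z": 0, "twist": 0}
    - {"x": 0, "y": -0.069, "z": 0, "twist": 0}
    - {"x": 0, "y": -0.072, "z": 0, "twist": 0}

```text
time: 32.4
tool_pos: [594.7, -2.9, 112.7]
tcp_rot: [-3.141, 0.0, 0.08]
contact_force: [-1.3, -1.1, 3.6]
grip_width: 11.9
finger_force: 30.0
```

```bash
python3 o.py
```

```text
time 32.4
tool_pos [594.735  -2.914 112.747]
tcp_rot [-3.141  0.     0.08 ]
contact_force [-1.342 -1.108  3.614]
moment [-0.351  0.478 -0.027]
grip_width 11.906
finger_force 30.001
tau6 0.008 q [-0.134  0.604  1.503  0.     1.035  1.357]
```

Travelled ~133 mm; creep on until the force rises.

Call:
play_rows:
  commands:
    - {"x": 0, "y": -0.001, "z": 0, "twist": 0}
    - {"x": 0, "y": -0.003, "z": 0, "twist": 0}
    - {"x": 0, "y": -0.005, "z": 0, "twist": 0}
    - {"x": 0, "y": -0.007, "z": 0, "twist": 0}
    - {"x": 0, "y": -0.009, "z": 0, "twist": 0}
    - {"x": 0, "y": -0.01, "z": 0, "twist": 0}
    - {"x": 0, "y": -0.01, "z": 0, "twist": 0}
    - {"x": 0, "y": -0.01, "z": 0, "twist": 0}

```text
time: 33.2
tool_pos: [594.1, 6.1, 112.8]
tcp_rot: [-3.141, 0.0, 0.079]
contact_force: [-3.1, 0.3, 4.6]
grip_width: 11.8
finger_force: 30.0
```

```bash
python3 o.py
```

```text
time 33.2
tool_pos [594.055   6.067 112.755]
tcp_rot [-3.141  0.     0.079]
contact_force [-3.074  0.262  4.575]
moment [-0.167  0.724  0.035]
grip_width 11.832
finger_force 30.001
tau6 0.031 q [-0.119  0.602  1.505  0.     1.034  1.373]
```

Call:
play_rows:
  commands:
    - {"x": 0, "y": -0.001, "z": 0, "twist": 0}
    - {"x": 0, "y": -0.002, "z": 0, "twist": 0}
    - {"x": 0, "y": -0.003, "z": 0, "twist": 0}
    - {"x": 0, "y": -0.004, "z": 0, "twist": 0}
    - {"x": 0, "y": -0.004, "z": 0, "twist": 0}
    - {"x": 0, "y": -0.004, "z": 0, "twist": 0}
    - {"x": 0, "y": -0.004, "z": 0, "twist": 0}
    - {"x": 0, "y": -0.004, "z": 0, "twist": 0}

```text
time: 34.0
tool_pos: [593.8, 8.9, 112.7]
tcp_rot: [3.14, 0.0, 0.079]
contact_force: [-3.5, -5.5, 5.0]
grip_width: 12.0
finger_force: 30.0
```

```bash
python3 o.py
```

```text
time 34.0
tool_pos [593.824   8.901 112.734]
tcp_rot [3.14  0.    0.079]
contact_force [-3.499 -5.545  5.02 ]
moment [-0.968  0.799  0.027]
grip_width 11.968
finger_force 30.001
tau6 0.033 q [-0.113  0.602  1.506 -0.002  1.033  1.379]
```

Call:
play_rows:
  commands:
    - {"x": 0, "y": -0.001, "z": 0, "twist": 0}
    - {"x": 0, "y": -0.002, "z": 0, "twist": 0}
    - {"x": 0, "y": -0.002, "z": 0, "twist": 0}
    - {"x": 0, "y": -0.002, "z": 0, "twist": 0}
    - {"x": 0, "y": -0.002, "z": 0, "twist": 0}
    - {"x": 0, "y": -0.002, "z": 0, "twist": 0}
    - {"x": 0, "y": -0.002, "z": 0, "twist": 0}
    - {"x": 0, "y": -0.002, "z": 0, "twist": 0}

```text
time: 34.8
tool_pos: [593.8, 9.1, 112.8]
tcp_rot: [3.138, 0.0, 0.079]
contact_force: [-3.5, -12.2, 3.5]
grip_width: 11.8
finger_force: 30.0
```

```bash
python3 o.py
```

```text
time 34.8
tool_pos [593.837   9.135 112.756]
tcp_rot [3.138 0.    0.079]
contact_force [ -3.51  -12.193   3.457]
moment [-2.13   0.775  0.045]
grip_width 11.81
finger_force 30.001
tau6 0.039 q [-0.112  0.602  1.506 -0.005  1.033  1.383]
```

Call:
play_rows:
  commands:
    - {"x": 0, "y": 0, "z": 0, "twist": 0}
    - {"x": 0, "y": 0, "z": 0, "twist": 0}
    - {"x": 0, "y": 0.001, "z": 0, "twist": 0}
    - {"x": 0, "y": 0.002, "z": 0, "twist": 0}
    - {"x": 0, "y": 0.002, "z": -0.008, "twist": 0}
    - {"x": 0, "y": 0.002, "z": -0.025, "twist": 0}
    - {"x": 0, "y": 0.002, "z": -0.05, "twist": 0}
    - {"x": 0, "y": 0.002, "z": -0.075, "twist": 0}
  jaw: 0.65

```text
time: 35.6
tool_pos: [593.8, 10.1, 188.9]
tcp_rot: [-3.141, 0.0, 0.079]
contact_force: [1.1, -0.0, 0.8]
grip_width: 32.0
finger_force: 0.0
```

Call:
play_rows:
  commands:
    - {"x": 0, "y": 0, "z": -0.03, "twist": 0}
    - {"x": 0, "y": 0, "z": -0.055, "twist": 0}
    - {"x": -0.01, "y": 0, "z": -0.07, "twist": 0}
    - {"x": -0.03, "y": 0, "z": -0.07, "twist": 0}
    - {"x": -0.06, "y": 0, "z": -0.07, "twist": 0}
    - {"x": -0.09, "y": 0, "z": -0.07, "twist": 0}
    - {"x": -0.11, "y": 0, "z": -0.07, "twist": 0}
    - {"x": -0.12, "y": 0, "z": -0.07, "twist": 0}

```text
time: 36.4
tool_pos: [472.0, 0.5, 257.8]
tcp_rot: [-3.141, 0.001, 0.079]
contact_force: [0.5, -0.2, 0.7]
grip_width: 32.2
finger_force: 0.0
```

```bash
python3 - <<'E'
from h import *
from plant import bot
c=bot.capture("side");pickle.dump(c,open("e.pkl","wb"));i=cv2.resize(c["pixels"][140:290,190:390],None,fx=4,fy=4,interpolation=2)
cv2.imwrite("pics/e.png",i[:,:,::-1])
E
python3 o.py
```

```text
time 36.45
tool_pos [471.686   0.526 257.931]
tcp_rot [-3.141e+00  1.000e-03  7.900e-02]
contact_force [0.701 0.263 0.575]
moment [-0.039  0.214  0.02 ]
grip_width 32.237
finger_force 0.0
tau6 0.01 q [-0.162  0.24   1.652 -0.     1.252  1.33 ]
```

View pics/e.png

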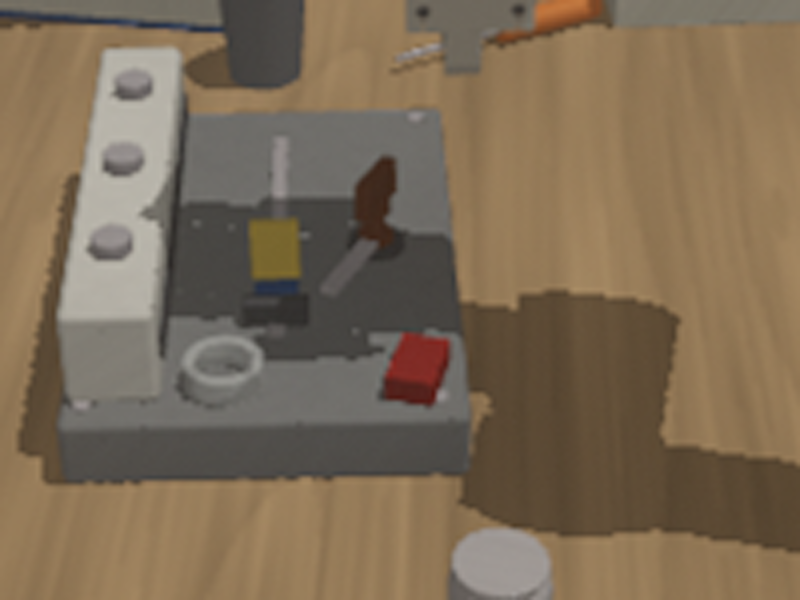

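The guide sits against the stop, at about (275,290) in the crop. The tongue is clear of the rail, near (350,265), and the bystanders look undisturbed.

```bash
python3 -c "
from plant import bot
print(bot.close_job())"
```

```text
the job is handed in; nothing more can be done
None
```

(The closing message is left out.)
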